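Close a split flow cell on its dowels and hold it shut

ROBOT

A 6-joint arm with a two-finger parallel gripper is mounted at the origin on the work surface; the furniture and walls round the work are solid. World frame = base frame: x ahead of the robot, y to its left, z up, the work surface at z = 0. Lengths are in m, angles in rad, forces in N, time in s.
With the tool pointing down it reaches from about 0.375 to 0.9 m from the base axis. Payload 3.1 kg.
Tool frame: the origin (TCP) lies where the fingers leave the gripper's body, on its centre line; the fingertips stand 73 mm ahead of it and the grasp point (between the pads) lies 54 mm ahead of it; z points along the fingers, y is the line along which they close (so a half turn about z gives the same grasp; the last joint's range is limited). The gripper opens to 85 mm and grips with 20 to 120 N. Pads are 22 mm wide; open, the fingers measure 114 mm over their backs; the gripper's body (76 mm by 85 mm) begins 54 mm behind the grasp point. The pads swing forward as they close: fully open they stand 13 mm farther back than shut.
Start: joints at [0.989, 0.527, 1.433, -0, 1.181, -0.178], TCP at [0.246, 0.575, 0.304] pointing down, gripper open.
Joint ranges: [-3.08, 3.08], [-0.75, 2.2], [0.22, 2.44], [-1.43, 4.57], [0, 2.65], [-2.85, 2.85]. Speed limits (rad/s): [2.79, 2.79, 3.14, 3.14, 3.14, 3.14].

INTERFACE

Orientations are given as a unit quaternion [x, y, z, w].
In Python, from station import manip gives the robot as it stands.
- The arm moves only by the tool step_arm, never from a script. Its argument "moves" is one flat list of numbers, 5 for each row, row after row: the opening, from 0 (shut) to 1 (fully open), then the shift along the world's x, y, z scaled (see below), then the turn about the world's z scaled (see below). In form: [fingers, x, y, z, yaw, fingers, x, y, z, yaw, ...]. A call has 1 to 12 rows; each row is the pose to reach, as a shift and turn from the pose commanded when the call began, turning the shorter way round; what a row does not reach only later rows make up. The controller multiplies each number of a shift by 200 mm and each number of a turn by pi rad. A row lasts 1/8 s, in which the tool goes at most 62.5 mm and 10.7 degrees, less where a joint would pass 70% of its speed; a pose out of reach is approached as far as the arm can. A call with a number of a shift or a turn outside -1 to 1 is refused whole. A call with a gripper value outside its range is refused whole. The fingers move at their own pace and stop on an object; "grip_force" is the grip in N (left out, the last holds). Time passes only in rows, so rows that repeat a pose let the fingers close. It gives the time, the measured TCP pose, the force, the opening and the grip force at its end, in the units of the state.
- manip.sense(): the state, without advancing time (a new reading comes with each control period).
- manip.snapshot(name): name is "side" or "top"; returns a dict with "color" (420x560x3 uint8, blue, green, red), "z_map" (420x560 float32, m along the optical axis (not along the pixel's ray), 0 where there is no reading), "fovy" (degrees; the focal length in pixels is half the picture's height over the tangent of half this angle, whatever the lens; pixels are square), "cx", "cy" (the principal point, pixels), "R" (3x3) and "t" (3): a world point X has camera coordinates R X + t. Camera axes: x right, y down, z forward; pixel columns grow to the right and rows downward; lengths in m; the calibration is good to about 2 mm. A picture is of the moment at which its call begins.
- manip.sign_off(): hands the job in; it is judged then, once.
The state is a dict: "t": time; "q": joint angles; "qd": joint speeds; "tau": joint torques, N m; "tcp_pos": TCP position; "tool_rot": TCP orientation; "force": force on the tool from outside, world axes, zero at the start; "ft_torque": the same for the moment, N m; "finger_gap": opening from 0.0 (shut) to 1.0 (fully open); "gripper_force": force on a finger pad.
Only numpy, scipy, OpenCV 4.12 (cv2) and the standard library are available. Lean on these libraries where they do the work, as an engineer would, in place of code of your own. Each camera call takes 0.05 s, during which the arm holds its last target. There are 200 camera calls.

TASK

Close the split flow cell: lift the loose cover off the bench by its handle, set it on the two dowels of the lower half that is bolted to the bench (it goes on only one way round, both tubing nipples at the same end), and push it down against the springy seal until the two metal faces meet all round. Be gentle, the sight windows are thin glass: lower it slowly, do not drop or ram it, and press about 10 to 25 N, never 50 N. Finish while still holding the cover pressed shut, for it springs open if let go, and leave the other things on the bench where they stand.

Things in the scene. Friction and masses are not known exactly. Their poses are not given: they have to be found in the camera images.
- cell: lower half of the flow cell, bolted down. Steel foot 100 (x) x 116 (y) x 8 mm, on it an aluminium block 70 x 116 mm with its flat top face 34 mm above the bench. Two dowels stand on the face at x = 0: big (12 mm across) at y = +45 mm, small (8 mm) at y = -45 mm. A tubing nipple (7 mm across) sticks out 18 mm from the +y end. Origin: centre of the underside, on the bench; z up
- cell_face (a point): centre of the lower half's top face, 34 mm above cell's origin, same axes. The closed cover's origin and axes coincide with it; resting on the seal unpressed the cover stands 4 mm higher
- cell_big_dowel (a point): foot of the big dowel on the top face, 45 mm from the face's centre along +y. Both dowels rise 18 mm above the face: straight for the lowest 8 mm, then tapering to 40 % of their diameter at the tip
- cover: cover: loose upper half, 0.2 to 0.3 kg, lying flat, right way up. Aluminium plate 70 (x) x 116 (y) x 20 mm; through holes at x = 0: big (13.5 mm) at y = +45 mm, small (9.5 mm) at y = -45 mm (dowels end inside them). Handle in the middle of the top. Two flat glass windows beside it. Nipple sticks out 18 mm from the +y end, 10 mm up. Origin: centre of the underside; z up
- cover_big_hole (a point): centre of the big hole at the cover's underside, 45 mm from its centre along +y
- cover_handle (a point): middle of the cover's handle, 37.5 mm above the underside, same axes as the cover. The handle is a block 20 (x) x 28 (y) mm standing 35 mm above the plate (20 to 55 mm above the underside); grip it across its 20 mm. Nearby, a shaker with high walls stands to the left of the robot: fingertips 0.38 m above the bench pass clear over it
- seal (a joint): how far the springy black seal pad (44 x 56 mm, between the dowels) is pushed in, m: 0 free (4 mm proud of the face), 0.004 when the metal faces meet, which are then rigid. It pushes back with 5 N at 0 and 11 N at 0.004; the cover's weight alone does not push it in
- conical_tube_1: bystander: capped plastic tube, 34 mm across, 108 mm tall; origin at the centre of its underside
- beaker_18: bystander: small glass beaker, 60x68 mm, 75 mm tall; origin at the centre of its underside
- dropper_bottle: bystander: small amber dropper bottle, 33 mm across, 104 mm tall; origin at the centre of its underside
- petri_1: bystander: flat round dish, 62 mm across, 15 mm tall; origin at the centre of its underside
Mind the look-alikes: they are no part of the job. What is shaped like the cover but purple is not meant.

How it is judged:
On the way, in this order (a step that is already met when the one before it is completed fails the run):
1. the cover is lifted clear of the bench and of the lower half (height (world z) of cover above 0.055 m and contact force between cover and cell below 0.1 N), for 0.2 s.
2. the cover is set over both dowels the right way round, its underside within 10 mm of the face (horizontal distance between cover and cell_face below 0.003 m and horizontal distance between cover_big_hole and cell_big_dowel below 0.003 m and z of cover in the frame of cell_face below 0.01 m), for 0.1 s.
At the end, for the whole second after the job is handed in: The robot still presses the cover shut: centre and big hole within 3 mm of their places sideways, gap under 1.3 mm at the centre, level within 0.03 rad, seal in by over 2.8 mm, 7 to 50 N between the halves, robot touching the cover (horizontal distance between cover and cell_face below 0.003 m and horizontal distance between cover_big_hole and cell_big_dowel below 0.003 m and z of cover in the frame of cell_face between -0.002 and 0.0013 m and z of cover_big_hole in the frame of cell_face below 0.0016 m and angle between the z axis of cover and the z axis of cell, either way round below 0.03 rad and value of joint seal above 0.0028 m and contact force between cover and cell between 7 and 50 N and contact force between any of the fingers, the arm and cover above 3 N); the arm keeps its last pose, push and grip.
It fails at once if cover and lower half pressed or struck together with 50 N or more (contact force between cover and cell above 50 N).
It fails at once if a bystander moved more than 3 cm or tipped over (distance of any of conical_tube_1, beaker_18, dropper_bottle, petri_1 from where it was at the start of the episode above 0.03 m or angle between any of conical_tube_1, beaker_18, dropper_bottle, petri_1's own z axis and vertical above 0.5 rad).
It also fails if it takes over 54 s, if anything falls off the work surface, if the arm or the gripper's body presses on something with over 40 N, if the wrist force passes 120 N, or if a joint passes its speed limit or range.

## Working session

There is one attempt and no reset: what is moved stays moved. The work goes in short steps, Python scripts to look and compute and a tool call to move; the robot and the scene stay as the last step left them, time stands still between calls to the robot, and variables do not carry over. Pictures are saved under pics/ and viewed, at most 10 in all, crops included, and the job is handed in when it is done.

Besides the shell and the picture viewer there is one more tool, called after ">>>" as name(argument=value, ...) on one line, values as JSON. step_arm: Moves the arm, as the interface text tells. Its arguments: {"type":"object","properties":{"moves":{"type":"array","items":{"type":"number"}},"grip_force":{"type":"number"}},"required":["moves"]}

```bash
mkdir -p pics
cat > h.py <<'E'
import numpy as np, cv2, pickle
from station import manip
def K(s):
    f=s["color"].shape[0]/2/np.tan(np.radians(s["fovy"])/2); return f,s["cx"],s["cy"]
def cloud(s):
    f,cx,cy=K(s); z=s["z_map"]; v,u=np.indices(z.shape)
    P=np.stack([(u-cx)/f*z,(v-cy)/f*z,z],-1)-s["t"]
    return P@np.array(s["R"])   # R^T(P-t)
def ray(s,u,v,h):
    f,cx,cy=K(s); R=np.array(s["R"]); d=R.T@np.array([(u-cx)/f,(v-cy)/f,1]); c=-R.T@np.array(s["t"])
    return c+d*(h-c[2])/d[2]
E
python3 - <<'E'
from h import *
for n in("top","side"):
    s=manip.snapshot(n); pickle.dump(s,open(n+"0.pkl","wb")); cv2.imwrite(f"pics/{n}0.png",s["color"])
    print(n,-np.array(s["R"]).T@s["t"],s["fovy"])
s=manip.sense();print(s["t"],s["tcp_pos"],s["tool_rot"],s["force"])
E
```

```text
top [0.29150923 0.02367259 1.23217979] 43.659352624805194
side [ 0.22232912 -0.81650149  0.62039744] 56.72231555695725
0.1 [0.24526648 0.57431222 0.30302165] [ 2.00528410e-01  9.79687398e-01 -9.11705325e-04 -3.58127946e-04] [-0.54884336 -0.45908047 -0.01313461]
```

View pics/top0.png

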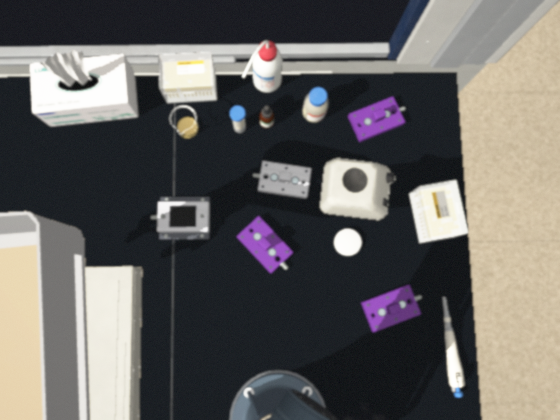

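View pics/side0.png

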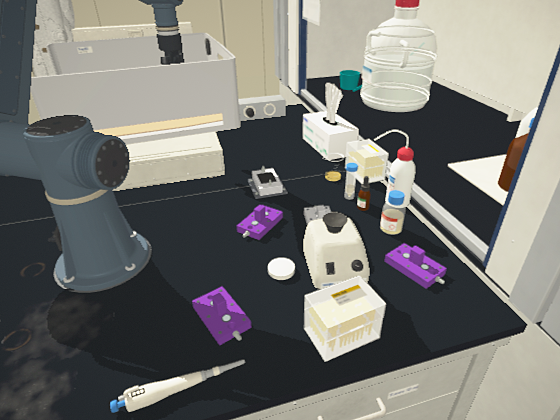

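Top view: the cover candidates are grey (285,180) and purple (377,119), (265,244), (391,308). Only the grey one fits, since purple is excluded. The cell is at (183,218), with dowels and a black seal, and its nipple points left at (153,217). In the side view the cell is at (266,182) and the cover is partly hidden behind the white centrifuge at (318,213). The gripper hangs inside the shaker box. I'll confirm with an enlarged crop and measure.

Run:
```python
from h import *
s=pickle.load(open("top0.pkl","rb")); im=s["color"]; P=cloud(s)
cv2.imwrite("pics/crop.png",cv2.resize(im[140:255,140:330],None,fx=4,fy=4,interpolation=cv2.INTER_CUBIC))
hsv=cv2.cvtColor(im,cv2.COLOR_BGR2HSV)
def box(name,u0,u1,v0,v1,zlo,zhi):
    m=np.zeros(im.shape[:2],np.uint8); sub=(P[...,2]>zlo)&(P[...,2]<zhi); m[v0:v1,u0:u1]=sub[v0:v1,u0:u1]
    m=cv2.morphologyEx(m,cv2.MORPH_OPEN,np.ones((5,5)))
    Q=P[m>0]; r=cv2.minAreaRect((Q[:,:2]*1000).astype(np.float32)); v,u=np.nonzero(m)
    print(name,len(Q),"rect mm",r,"z",np.median(Q[:,2]),"px",u.mean(),v.mean(),"mean",Q.mean(0))
box("cover plate",245,318,155,205,.012,.030)
box("cover handle",245,318,155,205,.042,.07)
box("cell",148,220,190,245,.026,.046)
def circ(name,u0,u1,v0,v1,h):
    g=cv2.resize(im[v0:v1,u0:u1],None,fx=6,fy=6,interpolation=cv2.INTER_CUBIC)
print("bench z",np.median(P[130:150,210:240,2]))
print(np.round(P[218,150:215:2,2]*1000), np.round(P[180,250:316:2,2]*1000))
```

```text
cover plate 1224 rect mm ((550.3914794921875, -22.905445098876953), (116.37633514404297, 71.86119079589844), 80.16999816894531) z 0.02018243660106852 px 284.36356209150324 179.03186274509804 mean [ 0.5485898  -0.02427916  0.02017323]
cover handle 98 rect mm ((549.3858032226562, -23.470657348632812), (25.46967124938965, 18.762500762939453), 89.07799530029297) z 0.05480428822577969 px 284.3061224489796 175.70408163265307 mean [ 0.54904489 -0.02294147  0.05453711]
cell 1489 rect mm ((462.6078186035156, 214.0125732421875), (116.0604019165039, 71.3665771484375), 89.58977508544922) z 0.034990171113734654 px 182.52988582941572 216.28676964405642 mean [0.4613606  0.21231443 0.03518522]
bench z 1.78963273447031e-05
[-2. 21. 23. 26. 31. 29. 41. 34. 31. 33. 35. 34. 36. 40. 38. 37. 40. 37.
 36. 38. 35. 36. 39. 35. 31. 36. 35. 35. 33. 18.  1. -0. -0.] [ 0. -0.  0.  3. -2. 23. 16. 25. 19. 25. 21. 18. 21. 25. 33. 44. 46. 50.
 54. 53. 15. 24. 22. 23. 18. 22. 11. 18. 21. 21. -2.  4.  2.]
```

View pics/crop.png

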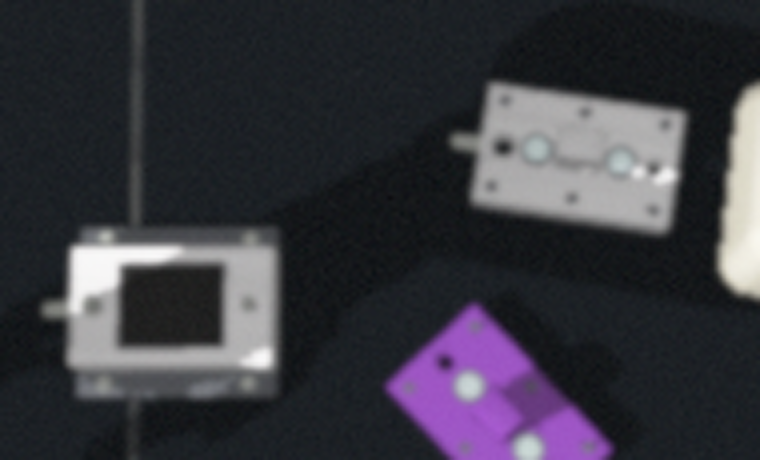

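The crop confirms it. The grey cover has its big hole at (266,177), small hole at (303,182) and nipple on the left. The cell has dowels at about (163,216) and (202,216), also with its nipple on the left. So only a few degrees of turn are needed. First I lift out of the shaker.

>>> step_arm(moves=[1,0,0,0.25,0,1,0,0,0.5,0,1,0,0,0.8,0,1,0,0,0.8,0,1,0.2,-0.3,0.8,-0.05,1,0.4,-0.6,0.8,-0.1,1,0.6,-0.9,0.8,-0.15,1,0.7,-1,0.8,-0.2,1,0.7,-1,0.8,-0.21,1,0.7,-1,0.8,-0.21], grip_force=80)

```text
t: 1.35
tcp_pos: [0.3852, 0.3746, 0.4629]
tool_rot: [0.507, 0.862, -0.001, -0.001]
force: [-0.2, 0.5, -0.4]
finger_gap: 1.0
gripper_force: 0.0
```

Run:
```python
from h import *
s=pickle.load(open("top0.pkl","rb")); im=s["color"]
g=cv2.cvtColor(im,cv2.COLOR_BGR2GRAY)
for name,(u0,u1,v0,v1),h in(("cover",(250,318,155,205),.02),("cell",(148,220,190,245),.034)):
    U=8; c=cv2.resize(g[v0:v1,u0:u1],None,fx=U,fy=U,interpolation=cv2.INTER_CUBIC)
    for th in (90,110,130):
        m=cv2.morphologyEx((c>th).astype(np.uint8),cv2.MORPH_CLOSE,np.ones((81,81)))
        m=cv2.morphologyEx(m,cv2.MORPH_OPEN,np.ones((120,120)))
        cs,_=cv2.findContours(m,0,2); k=max(cs,key=cv2.contourArea)[:,0]
        W=np.array([ray(s,(u+.5)/U-.5+u0,(v+.5)/U-.5+v0,h)[:2]*1000 for u,v in k],np.float32)
        print(name,th,cv2.minAreaRect(W))
for n,u,v,h in(("hb",503,147,.02),("hs",653,167,.02),("db",93,306,.052),("ds",250,304,.052)):
    print(n,ray(s,(u+.5)/4-.5+140,(v+.5)/4-.5+140,h)*1000)
```

```text
cover 90 ((548.6627807617188, -22.314109802246094), (125.91830444335938, 75.8354721069336), 80.45927429199219)
cover 110 ((548.6610107421875, -22.77166748046875), (123.33072662353516, 73.58040618896484), 80.66107940673828)
cover 130 ((548.5656127929688, -23.56842803955078), (120.3985595703125, 71.44212341308594), 80.64083099365234)Traceback (most recent call last):
  File "<stdin>", line 9, in <module>
ValueError: max() iterable argument is empty
```

>>> step_arm(moves=[1,0.2,-0.25,0,-0.05,1,0.4,-0.5,0,-0.1,1,0.6,-0.75,0,-0.15,1,0.815,-1,0,-0.214,1,0.815,-1,0,-0.214])

```text
t: 1.98
tcp_pos: [0.5504, 0.1734, 0.4628]
tool_rot: [0.764, 0.646, -0.0, -0.0]
force: [0.5, 0.4, 0.3]
finger_gap: 0.999
gripper_force: 0.0
```

>>> step_arm(moves=[1,0,-0.25,0,0,1,0,-0.5,0,0,1,0,-0.75,0,0,1,0,-0.99,0,0,1,0,-0.99,-0.3,0,1,0,-0.99,-0.6,0,1,0,-0.99,-0.9,0,1,0,-0.99,-0.9,0,1,0,-0.99,-0.9,0])

```text
t: 3.1
tcp_pos: [0.5497, -0.0221, 0.2857]
tool_rot: [0.762, 0.647, 0.001, 0.001]
force: [-0.4, -0.2, 0.5]
finger_gap: 0.998
gripper_force: 0.0
```

Run:
```python
from h import *
s=pickle.load(open("top0.pkl","rb")); im=s["color"]
g=cv2.cvtColor(im,cv2.COLOR_BGR2GRAY)
name,(u0,u1,v0,v1),h="cell",(148,220,185,250),.034
U=8; c=cv2.resize(g[v0:v1,u0:u1],None,fx=U,fy=U,interpolation=cv2.INTER_CUBIC)
# plate: median of bright pixels along edges; seal: dark blob inside
m=(c<75).astype(np.uint8); n,l,st,ce=cv2.connectedComponentsWithStats(m)
i=l[int((218-v0)*U),int((183-u0)*U)]; k=cv2.findContours((l==i).astype(np.uint8),0,2)[0][0][:,0]
print("seal",cv2.minAreaRect(np.array([ray(s,(u+.5)/U-.5+u0,(v+.5)/U-.5+v0,.038)[:2]*1000 for u,v in k],np.float32)))
for th in (120,140,150,160):
    m=(c>th).astype(np.uint8); cs=cv2.findContours(m,0,2)[0]; k=max(cs,key=cv2.contourArea)[:,0]
    W=np.array([ray(s,(u+.5)/U-.5+u0,(v+.5)/U-.5+v0,h)[:2]*1000 for u,v in k],np.float32)
    print(name,th,cv2.minAreaRect(W))
for n,u,v,h in(("hb",503,147,.02),("hs",653,167,.02),("db",93,306,.052),("ds",250,304,.052)):
    print(n,ray(s,(u+.5)/4-.5+140,(v+.5)/4-.5+140,h)*1000)
q=manip.sense(); print(q["tcp_pos"],q["tool_rot"])
s=manip.snapshot("side"); cv2.imwrite("pics/side1.png",cv2.resize(s["color"][60:290,200:430],(600,600)))
```

```text
seal ((461.778076171875, 212.31982421875), (57.11117172241211, 45.774715423583984), 89.32356262207031)
cell 120 ((465.3248291015625, 217.5299530029297), (130.57882690429688, 81.37193298339844), 88.33824920654297)
cell 140 ((465.36676025390625, 213.40354919433594), (121.64366149902344, 78.71459197998047), 87.9042739868164)
cell 150 ((465.2325744628906, 213.02252197265625), (120.67438507080078, 77.36528015136719), 87.60134887695312)
cell 160 ((465.1133728027344, 212.76217651367188), (120.02486419677734, 75.8761978149414), 87.20683288574219)
hb [555.61587279  20.43542964  20.        ]
hs [542.30340843 -67.87477323  20.        ]
db [459.98015849 254.10534598  52.        ]
ds [459.75504405 165.36461753  52.        ]
[ 0.54974428 -0.02214309  0.28567692] [0.76213456 0.64741701 0.00096626 0.00108979]
```

>>> step_arm(moves=[1,0,-0.006,-0.25,0,1,0,-0.006,-0.5,0,1,0,-0.006,-0.7,0,1,0,-0.006,-0.85,0,1,0,-0.006,-0.93,0,1,0,-0.006,-0.93,0,1,0,-0.006,-0.93,0])

```text
t: 4.03
tcp_pos: [0.5498, -0.0247, 0.0995]
tool_rot: [0.763, 0.647, 0.001, 0.001]
force: [1.5, 0.8, 0.3]
finger_gap: 1.004
gripper_force: 0.0
```

>>> step_arm(moves=[0.5,0,0,0,0,0.3,0,0,0,0,0.1,0,0,0,0,0,0,0,0,0,0,0,0,0,0,0,0,0,0,0,0,0,0,0,0,0,0,0,0,0])

```text
t: 5.03
tcp_pos: [0.5487, -0.0245, 0.0983]
tool_rot: [0.763, 0.646, 0.0, 0.0]
force: [-0.4, 0.3, 6.8]
finger_gap: 0.223
gripper_force: 79.0
```

Run:
```python
from h import *
for n in("top","side"):
    s=manip.snapshot(n); pickle.dump(s,open(n+"2.pkl","wb"))
    c=s["color"][100:260,210:370] if n=="top" else s["color"][110:260,230:380]
    cv2.imwrite(f"pics/{n}2.png",cv2.resize(c,(400,400)))
a=cv2.hconcat([cv2.imread("pics/top2.png"),cv2.imread("pics/side2.png")]); cv2.imwrite("pics/both2.png",a)
```

```text
(no output)
```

View pics/both2.png

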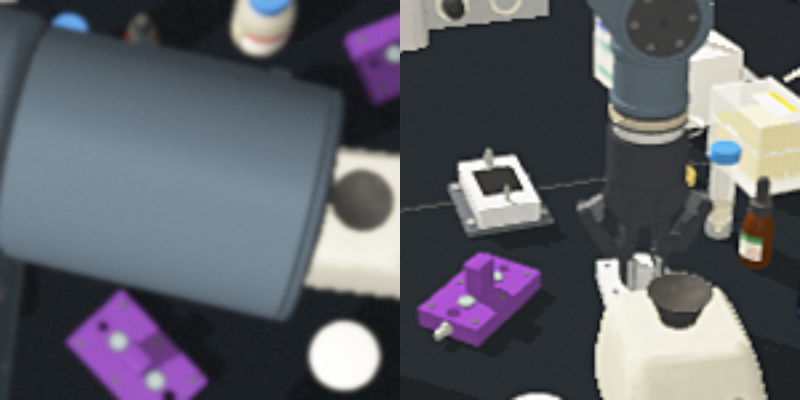

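The picture shows the fingers closed on the grey cover's handle at about (640,265) in the right panel. The opening of 19 mm fits the 20 mm handle. I lift next.

>>> step_arm(moves=[0,0,0,0.05,0,0,0,0,0.15,0,0,0,0,0.3,0,0,0,0,0.45,0,0,0,0,0.6,0,0,0,0,0.6,0,0,0,0,0.6,0,0,0,0,0.6,0], grip_force=100)

```text
t: 6.12
tcp_pos: [0.5476, -0.0243, 0.2164]
tool_rot: [0.763, 0.646, -0.001, -0.001]
force: [-0.6, -0.2, -1.9]
finger_gap: 0.217
gripper_force: 98.0
```

>>> step_arm(moves=[0,-0.05,0.15,0,0.008,0,-0.13,0.35,0,0.016,0,-0.2,0.55,0,0.024,0,-0.28,0.75,0,0.032,0,-0.36,0.9,0,0.04,0,-0.4,1,0,0.048,0,-0.4,1,0,0.048,0,-0.4,1,0,0.048])

```text
t: 7.12
tcp_pos: [0.4687, 0.1751, 0.2173]
tool_rot: [0.712, 0.702, -0.0, -0.0]
force: [-0.4, 0.4, -2.3]
finger_gap: 0.212
gripper_force: 97.9
```

>>> step_arm(moves=[0,-0.01,0.05,0,0,0,-0.025,0.12,0,0.002,0,-0.036,0.18,0,0.002,0,-0.036,0.18,-0.1,0.002,0,-0.036,0.18,-0.2,0.002,0,-0.036,0.18,-0.24,0.002,0,-0.036,0.18,-0.24,0.002,0,-0.036,0.18,-0.24,0.002])

```text
t: 8.12
tcp_pos: [0.4618, 0.2118, 0.1705]
tool_rot: [0.71, 0.704, 0.001, 0.0]
force: [0.1, -0.5, -2.6]
finger_gap: 0.212
gripper_force: 97.9
```

Run:
```python
from h import *
I=[]
for n,(u0,v0) in(("top",(120,150)),("side",(210,110))):
    s=manip.snapshot(n); pickle.dump(s,open(n+"3.pkl","wb"))
    I.append(cv2.resize(s["color"][v0:v0+120,u0:u0+100],None,fx=4,fy=4,interpolation=cv2.INTER_CUBIC))
cv2.imwrite("pics/both3.png",cv2.hconcat(I)); print(manip.sense()["tcp_pos"])
```

```text
[0.46175157 0.21164903 0.17057604]
```

View pics/both3.png

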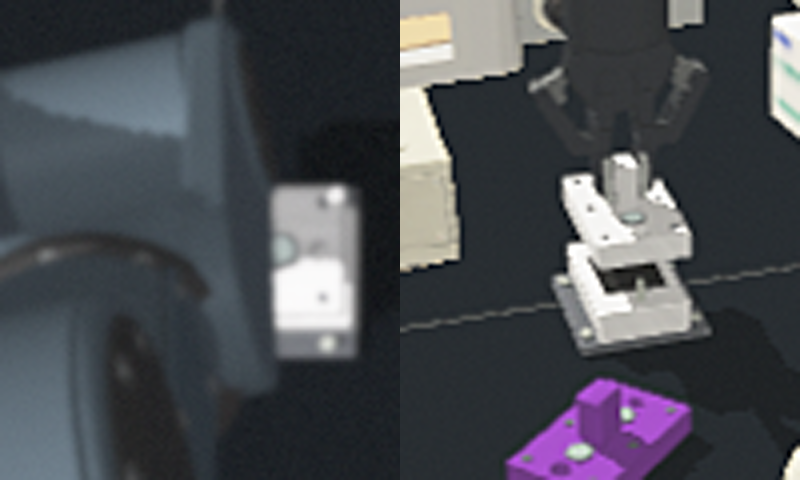

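The right panel shows the cover hovering squarely above the cell, with dowels and seal visible below it. In the left panel the cover's small-hole end is visible, with the hole at (320,247). I'll check the alignment from closer crops.

Run:
```python
from h import *
T=pickle.load(open("top3.pkl","rb")); S=pickle.load(open("side3.pkl","rb"))
a=cv2.resize(T["color"][190:245,182:217],None,fx=10,fy=10,interpolation=cv2.INTER_CUBIC)
b=cv2.resize(S["color"][147:202,245:289],None,fx=10,fy=10,interpolation=cv2.INTER_CUBIC)
cv2.imwrite("pics/z3.png",cv2.hconcat([a,b]))
P=cloud(T)[190:245,186:217].reshape(-1,3); m=(P[:,2]>.082)&(P[:,2]<.1); Q=P[m]
print(len(Q),np.percentile(Q,[0,1,2,50,98,99,100],axis=0).round(4))
# predicted pixels if aligned with cell (462,212.4,yaw -.3)
def px(s,X): 
    f,cx,cy=K(s); c=np.array(s["R"])@X+s["t"]; return c[:2]/c[2]*f+[cx,cy]
a=np.radians(-.4); Rz=np.array([[np.cos(a),-np.sin(a),0],[np.sin(a),np.cos(a),0],[0,0,1]])
for n,p in dict(small_top=(0,-45,92.3),cnr_a=(35,-58,92.3),cnr_b=(-35,-58,92.3)).items():
    X=(Rz@np.array(p)+[461.8,212.4,0])/1000; print("top",n,(px(T,X)-[182,190]+.5)*10-.5)
for n,p in dict(cL_bot=(-35,-58,72.3),cR_bot=(35,-58,72.3),fL=(-35,-58,34),fR=(35,-58,34)).items():
    X=(Rz@np.array(p)+[461.8,212.4,0])/1000; print("side",n,(px(S,X)-[245,147]+.5)*10-.5+[350,0])
```

```text
543 [[0.4268 0.1547 0.0825]
 [0.4271 0.155  0.0834]
 [0.4275 0.1551 0.0844]
 [0.4625 0.1737 0.0921]
 [0.4955 0.1914 0.0965]
 [0.4959 0.1915 0.097 ]
 [0.4963 0.1924 0.0989]]
top small_top [174.42846128 227.47580384]
top cnr_a [235.24474244  69.84560643]
top cnr_b [232.39127113 385.55583235]
side cL_bot [491.42528778 305.80937788]
side cR_bot [723.58743144 270.78410986]
side fL [497.89611226 419.47342569]
side fR [725.79099852 383.50556549]
```

View pics/z3.png

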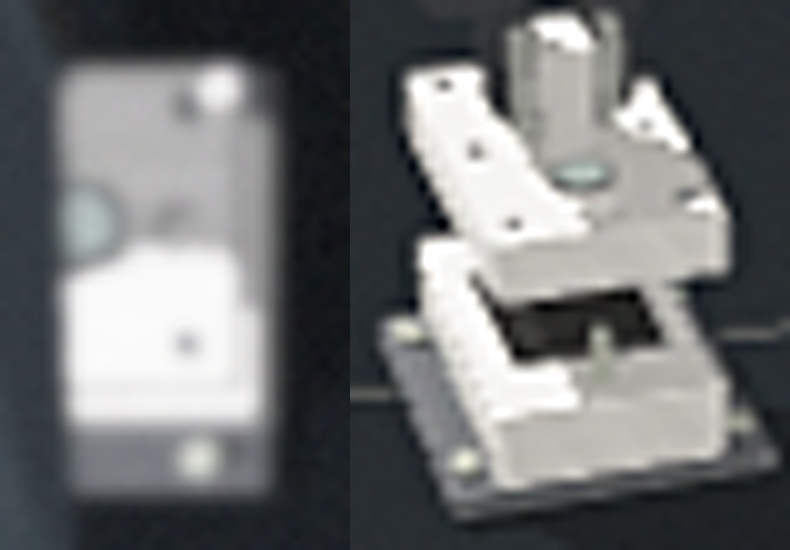

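In the side crop, the cover's front lower corners are at (495,305) and (730,272), about 1.3 mm to the +x side of the aligned prediction. The cell corners at (497,421) and (727,385) match it. The bolt holes in the top crop agree, at roughly +1 mm x. I shift x by −1 mm and lower slowly.

>>> step_arm(moves=[0,-0.005,0,0,0,0,-0.005,0,-0.03,0,0,-0.005,0,-0.06,0,0,-0.005,0,-0.09,0,0,-0.005,0,-0.1,0,0,-0.005,0,-0.11,0,0,-0.005,0,-0.12,0,0,-0.005,0,-0.13,0,0,-0.005,0,-0.14,0,0,-0.005,0,-0.14,0])

```text
t: 9.48
tcp_pos: [0.4604, 0.2116, 0.1418]
tool_rot: [0.71, 0.704, 0.0, 0.0]
force: [0.5, 0.4, -1.9]
finger_gap: 0.219
gripper_force: 98.0
```

>>> step_arm(moves=[0,0,0,-0.005,0,0,0,0,-0.01,0,0,0,0,-0.015,0,0,0,0,-0.02,0,0,0,0,-0.02,0,0,0,0,-0.02,0])

```text
t: 10.22
tcp_pos: [0.4608, 0.2117, 0.138]
tool_rot: [0.71, 0.704, 0.001, 0.0]
force: [1.6, 2.1, -2.0]
finger_gap: 0.219
gripper_force: 97.9
```

>>> step_arm(moves=[0,0.002,0.003,0,0,0,0.002,0.003,-0.005,0,0,0.002,0.003,-0.01,0,0,0.002,0.003,-0.015,0,0,0.002,0.003,-0.015,0,0,0.002,0.003,-0.015,0])

```text
t: 10.98
tcp_pos: [0.4608, 0.2121, 0.1352]
tool_rot: [0.71, 0.704, 0.0, 0.0]
force: [0.2, -0.4, 5.7]
finger_gap: 0.215
gripper_force: 98.8
```

>>> step_arm(moves=[0,0,0,-0.004,0,0,0,0,-0.008,0,0,0,0,-0.01,0,0,0,0,-0.01,0,0,0,0,-0.01,0,0,0,0,-0.01,0])

```text
t: 11.72
tcp_pos: [0.4607, 0.2121, 0.1334]
tool_rot: [0.71, 0.704, 0.0, 0.0]
force: [-0.1, 0.6, 5.8]
finger_gap: 0.213
gripper_force: 99.2
```

>>> step_arm(moves=[0,0,0,-0.002,0,0,0,0,-0.004,0,0,0,0,-0.005,0,0,0,0,-0.005,0,0,0,0,-0.005,0])

```text
t: 12.35
tcp_pos: [0.4608, 0.2121, 0.1325]
tool_rot: [0.71, 0.704, 0.0, 0.0]
force: [0.2, -0.3, 8.0]
finger_gap: 0.215
gripper_force: 99.4
```

>>> step_arm(moves=[0,0,0,-0.002,0,0,0,0,-0.004,0,0,0,0,-0.004,0,0,0,0,-0.004,0,0,0,0,-0.004,0])

```text
t: 12.98
tcp_pos: [0.4608, 0.2121, 0.1323]
tool_rot: [0.71, 0.704, 0.0, 0.0]
force: [-0.9, -0.0, 13.8]
finger_gap: 0.219
gripper_force: 100.3
```

Run:
```python
from h import *
S=manip.snapshot("side"); cv2.imwrite("pics/z4.png",cv2.resize(S["color"][140:205,240:294],None,fx=9,fy=9,interpolation=cv2.INTER_CUBIC))
q=manip.sense(); print(q["t"],q["tcp_pos"],q["force"],q["ft_torque"])
```

```text
13.025 [0.46078592 0.21213841 0.13232405] [-0.64311133 -0.62968863 13.30886337] [-0.12206419  0.26885429 -0.07496219]
```

View pics/z4.png

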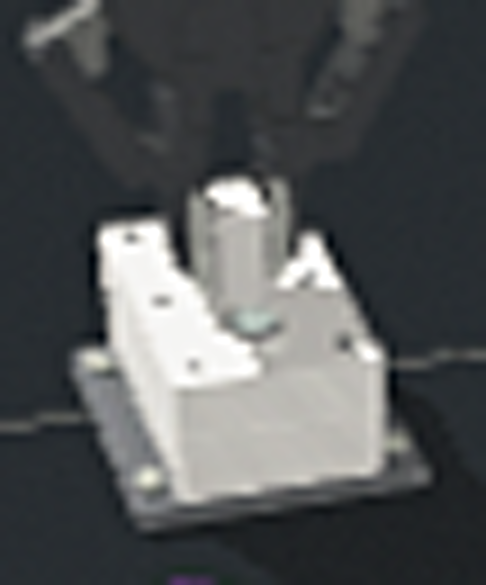

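The cover sits flush on the cell, with no gap along the front face (180–385, 440), and the press between the halves is about 16 N. I hand it in now.

```bash
python3 -c "
from station import manip
print(manip.sign_off())"
```

```text
the job is handed in; nothing more can be done
None
```

The cover is on both dowels the right way round and held shut with about 16 N; I handed the job in at about 13 s with no visible gap, but the hand-in returned no verdict.

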